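# Shuttle a sample through the dust flap, freeing the slide only if it is locked

### The job

Push the shuttle by its upright handle fully home to its end stop, so that the sample standing in it goes in through the spring flap and the flap shuts behind it. The shuttle may or may not be locked and nothing shows which, so try it first: if it will not move, give the round lock knob beside the slide about a quarter turn and try again. The sample must stay standing in its nest; leave the loupe, dial gauge and vial where they are.

Things in the scene. Friction and masses are not known exactly. Their poses are not given: they have to be found in the camera images.
- station: Fixed slide and hood. Origin: on the table, mid doorway of the hood; x = slide direction, into the hood (away from the robot, yaw within 0.45), y left, z up. In mm: base plate x -162..100, y -46..46, 8 high; grey hood x 0..100, y -45..45, top z 78, clear window in its roof; dark lock housing at the right of the slide x -113..-57, y -108..-26, top z 26.
- shuttle (a joint): Travel of the shuttle along the station's +x, in m: 0 at the start (pulled out), 0.100 fully home at its end stop. It slides with about 2 N of friction and stays where it is left; when locked it gives only about 2 mm (reads 0.002) and then stops dead, and pushing harder does not help.
- shuttle_handle (a point): On the axis of the shuttle's upright black handle, at z = 55 mm. The handle is a block 14 mm along the slide, 28 mm across, z = 22 to 70 mm, free on all sides, 110 mm behind the nest: at station x = -145 mm at the start, -45 mm when home (38 mm clear of the hood). The shuttle's plate (top z = 16) ends 22 mm behind it. Axes parallel to the station's.
- nest (a point): Centre of the floor of the sample nest (a black 44 x 44 x 16 mm block with a 23.5 mm through hole) on the shuttle, z = 16 mm; on the station's axis, at station x = -35 mm at the start and +65 mm when home. Moves with the shuttle.
- sample: Bare steel turned sample, a cylinder 22 mm in diameter and 34 mm high, standing in the nest. Origin: centre of its underside; z along its axis.
- flap (a joint): Spring flap in the hood's doorway: a grey plate 58 mm wide, 30 mm high, hinged along its upper edge at z = 64 mm. Angle in rad: 0 hanging shut, grows as it swings into the hood (up to about 1.4 over the sample); it falls shut by itself behind the sample. It takes under 1 N to open.
- lock_knob_centre (a point): Fixed point on the lock knob's vertical axis, at grip height z = 56 mm; station x, y = -85, -85 mm. Knob: round, fluted, black, 40 mm across, z = 44 to 67 on a thin neck above the lock housing, alike at every angle, turns endlessly (0.05 N m). A quarter turn either way (85 to 90 degrees) frees the shuttle if it is locked, but usually locks it if it is free. Axes parallel to the station's.
- loupe: Black eye loupe, 38 mm across and 30 mm high, standing on the table to the left of the station. Origin: centre of its underside.
- dial_gauge: Metal dial indicator lying on its back, 111 x 58 x 21 mm, on the table further left. Origin: centre of its underside.
- vial: Vial of screws with a white cap, 30 mm across, 56 mm high, on the table further left. Origin: centre of its underside.
There are look-alikes about, which are no part of the job. Of the things shaped like the sample, the steel one is meant.

How it is judged:
By the outcome, as a careful person would: the job done as asked, in the order asked, and still so for the second after the job is handed in, with the robot touching nothing.
It also fails if it takes over 64 s, if anything falls off the work surface, if the arm or the gripper's body presses on something with over 40 N, if the wrist force passes 120 N, or if a joint passes its speed limit or range.

### The arm

A 6-joint arm with a two-finger parallel gripper is mounted at the origin on a cart in front of the work surface, level with it; the furniture and walls round the work are solid. World frame = base frame: x ahead of the robot, y to its left, z up, the work surface at z = 0. Lengths are in m, angles in rad, forces in N, time in s.
With the tool pointing down it reaches from about 0.35 to 0.975 m from the base axis. Payload 4.9 kg.
Tool frame: the origin (TCP) lies on the mounting face of the last link; the fingertips stand 173 mm ahead of it and the grasp point (between the pads) lies 155 mm ahead of it; z points along the fingers, y is the line along which they close (so a half turn about z gives the same grasp; the last joint's range is limited). The gripper opens to 85 mm and grips with 20 to 120 N. Pads are 22 mm wide; open, the fingers measure 114 mm over their backs; the gripper's body (76 mm by 85 mm) begins 54 mm behind the grasp point. The pads swing forward as they close: fully open they stand 13 mm farther back than shut.
Start: joints at [1.108, 0.053, 1.613, -0, 1.476, -0.119], TCP at [0.211, 0.588, 0.405] pointing down, gripper open.
Joint ranges: [-3.01, 3.01], [-1.01, 2.22], [0.06, 2.58], [-1.02, 4.17], [0.09, 2.62], [-3.14, 3.14]. Speed limits (rad/s): [2.57, 2.57, 3.14, 3.14, 3.14, 3.14].

### API

Orientations are given as a rotation vector (axis times angle).
In Python, from station import monitor, eyes, finish_job gives the robot as it stands. The module is installed in compiled form; this text tells all that it offers.
- The arm moves only by the tool step_arm, never from a script. Its argument "commands" is a list of rows, each a list of 3 entries, a list of its own where there are three numbers: the opening in per cent of the stroke, from 0 (shut) to 100 (fully open), then the shift along the tool's x, y, z in mm, then the turn about the tool's z in degrees. In form: [[hand, [x, y, z], yaw], ...]. A call has 1 to 12 rows; each row is the pose to reach, as a shift and turn from the pose commanded when the call began, along the tool's axes at that moment; what a row does not reach only later rows make up. A row lasts 1/8 s, in which the tool goes at most 62.5 mm and 10.7 degrees, less where a joint would pass 70% of its speed; a pose out of reach is approached as far as the arm can. A call with a gripper value outside its range is refused whole. The fingers move at their own pace and stop on an object; "squeeze" is the grip in N (left out, the last holds). Time passes only in rows, so rows that repeat a pose let the fingers close. It gives the time, the measured TCP pose, the force, the opening and the grip force at its end, in the units of the state.
- monitor.get_obs(): the state, without advancing time (a new reading comes with each control period).
- eyes.get_image(name): name is "scene" or "top"; returns the picture (420x560x3 uint8, red, green, blue); there is no depth.
- eyes.camera_info(name): a dict with "camera_matrix" (3x3 intrinsics, pixels), "k1" (the pictures are not rectified: a ray, as slopes to the right and down, at radius r is drawn at 1 + k1 r^2 times it, then the intrinsics apply), "extrinsics" (4x4, takes a point from camera to world coordinates). Camera axes: x right, y down, z forward; pixel columns grow to the right and rows downward; lengths in m; the calibration is good to about 2 mm. A picture is of the moment at which its call begins. camera_info takes no time and is no camera call.
- finish_job(): hands the job in; it is judged then, once.
The state is a dict: "t": time; "q": joint angles; "dq": joint speeds; "effort": joint torques, N m; "tool_pos": TCP position; "tool_rot": TCP orientation; "contact_force": force on the tool from outside, world axes, zero at the start; "wrist_torque": the same for the moment, N m; "opening": finger opening in m; "grip_force": force on a finger pad.
Only numpy, scipy, OpenCV 4.12 (cv2) and the standard library are available. Lean on these libraries where they do the work, as an engineer would, in place of code of your own. Each camera call takes 0.05 s, during which the arm holds its last target. There are 200 camera calls.

## Working session

There is one attempt and no reset: what is moved stays moved. The work goes in short steps, Python scripts to look and compute and a tool call to move; the robot and the scene stay as the last step left them, time stands still between calls to the robot, and variables do not carry over. Pictures are saved under pics/ and viewed, at most 10 in all, crops included, and the job is handed in when it is done.

Besides the shell and the picture viewer there is one more tool, called after "Call:" as name(argument=value, ...) on one line, values as JSON. step_arm: Moves the arm, as the interface text tells. Its arguments: {"type":"object","properties":{"commands":{"type":"array"},"squeeze":{"type":"number"}},"required":["commands"]}

```bash
mkdir -p pics; python3 - <<'E'
from station import monitor, eyes
import cv2,numpy as np
o=monitor.get_obs(); print(o['t'],o['tool_pos'],o['tool_rot'],o['opening'])
for n in('scene','top'):
    im=eyes.get_image(n); cv2.imwrite(f'pics/{n}0.png',im[:,:,::-1]); i=eyes.camera_info(n)
    print(n,np.round(i['camera_matrix'],1).tolist(),i['k1'],np.round(i['extrinsics'],3).tolist())
E
```

```text
0.0 [0.2105386  0.58817191 0.40346273] [-5.37261686e-01 -3.09471573e+00  3.08938536e-03] 0.0855030802182267
scene [[389.3, 0.0, 277.2], [0.0, 389.3, 202.4], [0.0, 0.0, 1.0]] -0.04165919937529927 [[0.706, -0.4, 0.585, 0.077], [-0.709, -0.389, 0.589, -0.533], [-0.008, -0.83, -0.557, 0.548], [0.0, 0.0, 0.0, 1.0]]
top [[475.4, 0.0, 285.0], [0.0, 475.4, 219.6], [0.0, 0.0, 1.0]] -0.12145396712759006 [[-0.002, -0.988, 0.154, 0.383], [-1.0, 0.002, -0.003, -0.051], [0.003, -0.154, -0.988, 1.236], [0.0, 0.0, 0.0, 1.0]]
```

View pics/scene0.png

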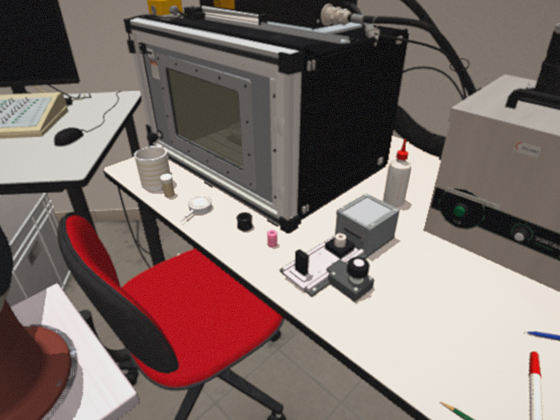

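View pics/top0.png

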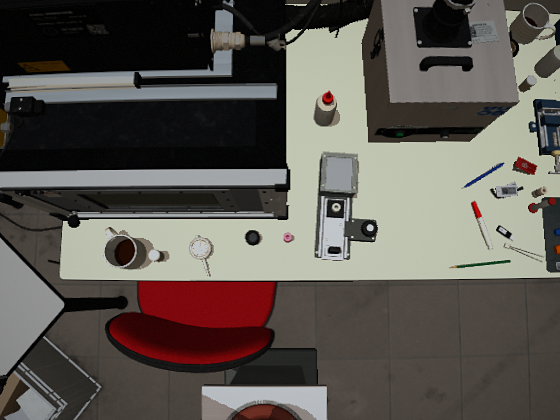

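Scene view: the station sits at about (340,255), with its handle at (302,262), the steel-looking sample in the nest at (340,241) and the knob at (357,268). A pink sample look-alike stands at (272,238) and the loupe at (245,221). Top view: handle (334,250), nest (336,208), knob (369,228), hood (340,173). Next I'll enlarge both.

```bash
cat > h.py <<'E'
from station import monitor, eyes
import cv2,numpy as np
def ray(n,uv):
    i=eyes.camera_info(n); K=np.array(i['camera_matrix']);E=np.array(i['extrinsics'])
    p=cv2.undistortPoints(np.array([[uv]],float),K,np.array([i['k1'],0,0,0,0.]))[0,0]
    return E[:3,3],E[:3,:3]@np.array([p[0],p[1],1])
def onz(n,uv,z):
    o,d=ray(n,uv); return o+d*(z-o[2])/d[2]
def proj(n,P):
    i=eyes.camera_info(n); K=np.array(i['camera_matrix']);E=np.linalg.inv(np.array(i['extrinsics']))
    return cv2.projectPoints(np.array([P],float).reshape(-1,3),cv2.Rodrigues(E[:3,:3])[0],E[:3,3],K,np.array([i['k1'],0,0,0,0.]))[0][:,0]
E
python3 - <<'E'
import cv2,numpy as np
a=cv2.imread('pics/top0.png')[145:270,300:390]; b=cv2.imread('pics/scene0.png')[185:305,265:405]
a=cv2.resize(a,None,fx=4,fy=4,interpolation=cv2.INTER_CUBIC);b=cv2.resize(b,None,fx=3,fy=3,interpolation=cv2.INTER_CUBIC)
c=np.zeros((500,790,3),np.uint8);c[:500,:360]=a;c[:360,365:785]=b
cv2.imwrite('pics/crop0.png',c)
E
```

```text
(no output)
```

View pics/crop0.png

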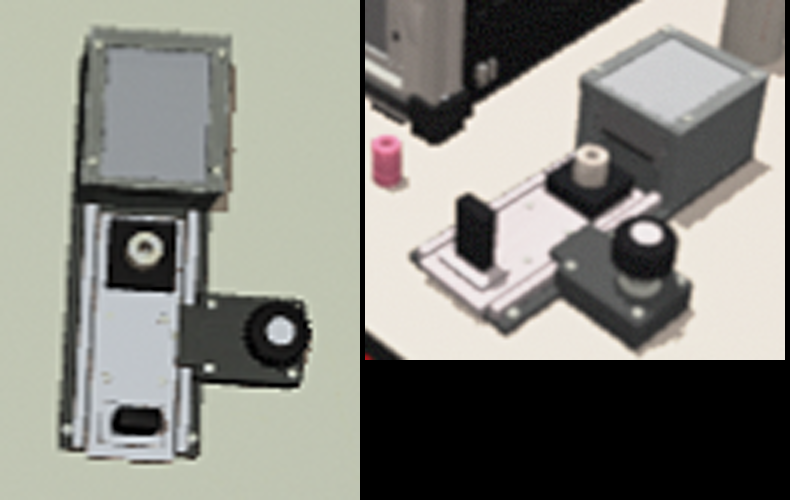

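Crop: the sample in the black nest is at top (336,208). The only sample-shaped candidates are this bare grey one in the nest and the pink one at scene (272,238), which stands outside the station. The one in the nest is therefore the one meant. The knob's cap is at top (370.5,228) and the handle top at (334,248). I'll cast the landmarks onto their heights and fit the station pose.

```bash
python3 - <<'E'
from h import *
T=lambda u,v:('top',(300+(u-1.5)/4,145+(v-1.5)/4)); S=lambda u,v:('scene',(265+(u-366)/3,185+(v-1)/3))
L=[(T(90,33),100,45,78),(T(232,38),100,-45,78),(T(222,192),0,-45,78),(T(80,186),0,45,78),(T(282,331),-85,-85,67),(T(63,450),-162,46,8),(T(200,458),-162,-46,8),
(S(672,28),100,45,78),(S(766,75),100,-45,78),(S(672,138),0,-45,78),(S(582,74),0,45,78),(S(646,233),-85,-85,67)]
for sel in (L[:7],L[7:],L):
    W=np.array([onz(*a,z/1e3)[:2] for a,x,y,z in sel])*1e3; P=np.array([[x,y] for a,x,y,z in sel],float)
    U,_,V=np.linalg.svd((P-P.mean(0)).T@(W-W.mean(0))); R=V.T@np.diag([1,np.sign(np.linalg.det(V.T@U.T))])@U.T
    t=W.mean(0)-R@P.mean(0); print('t',t.round(1),'yaw',np.arctan2(R[1,0],R[0,0]).round(4),'res',(W-P@R.T-t).round(1).tolist())
np.savez('st.npz',R=R,t=t)
for n,p in(('handle',(-145,0)),('knob',(-85,-85)),('nest',(-35,0))): print(n,(R@p+t).round(1))
# checks: blobs
print('handle top',onz(*T(137,408),.07)*1e3,'knob',onz(*T(282,331),.067)*1e3,'sample top',onz(*T(145,248),.050)*1e3)
print('handle scene',onz(*S(477,203),.07)*1e3,'sample scene',onz(*S(592,153),.05)*1e3)
o=monitor.get_obs(); print(o['t'],o['contact_force'],cv2.Rodrigues(np.array(o['tool_rot']))[0].round(3).tolist())
E
```

```text
t [ 634.4 -187.4] yaw -0.0581 res [[-2.1, -1.1], [0.0, -1.4], [0.1, 2.0], [-1.3, 0.9], [1.1, -0.1], [1.2, -1.6], [1.0, 1.4]]
t [ 633.1 -188.7] yaw -0.0848 res [[-2.1, -4.0], [0.1, 3.5], [-6.6, 1.7], [3.0, -1.1], [5.5, -0.1]]
t [ 633.8 -188.3] yaw -0.0679 res [[-1.9, 0.8], [1.2, 0.4], [1.1, 2.8], [-1.1, 1.8], [2.5, -0.1], [1.3, -2.3], [2.0, 0.7], [-2.2, -6.2], [-1.4, 1.4], [-8.0, 1.3], [3.1, -1.7], [3.5, 1.0]]
handle [ 489.2 -178.4]
knob [ 543.3 -267.3]
nest [ 598.9 -185.9]
handle top [ 497.64783616 -175.47905312   70.        ] knob [ 545.78490999 -267.38822      67.        ] sample top [ 601.57126256 -184.50936231   50.        ]
handle scene [ 493.58771467 -177.50235075   70.        ] sample scene [ 603.53086545 -184.3405968    50.        ]
0.1 [-0.16277187  0.08089442 -0.49786814] [[-0.941, 0.337, -0.001], [0.337, 0.941, -0.002], [0.0, -0.002, -1.0]]
```

Call:
step_arm(commands=[[0, [-136, -157, 0], -8], [0, [-272, -315, 0], -16.4], [0, [-272, -315, 0], -16.4], [0, [-272, -315, 0], -16.4], [0, [-272, -315, 0], -16.4], [0, [-272, -315, 0], -16.4], [0, [-272, -315, 0], -16.4], [0, [-478, -640, 0], -16.4], [0, [-478, -640, 0], -16.4], [0, [-478, -640, 0], -16.4], [0, [-478, -640, 0], -16.4], [0, [-478, -640, 0], -16.4]], squeeze=40)

```text
t: 1.6
tool_pos: [0.4289, -0.1068, 0.4045]
tool_rot: [0.091, 3.14, 0.0]
contact_force: [0.6, 0.6, -0.4]
opening: -0.0001
grip_force: 0.0
```

```bash
cat > s.py <<'E'
from h import *
import sys
o=monitor.get_obs(); Rt=cv2.Rodrigues(np.array(o['tool_rot']))[0]
print(round(o['t'],2),(o['tool_pos']*1e3).round(1),'F',np.round(o['contact_force'],1),'ytilt',np.degrees(np.arctan2(Rt[1,1],Rt[0,1])).round(1),Rt.round(3).tolist(),round(o['opening'],4))
if len(sys.argv)>3:
    g=np.array([float(a) for a in sys.argv[1:4]]); print('tool shift mm',(Rt.T@(g-o['tool_pos']*1e3)).round(1))
E
python3 s.py 445 -176 403
```

```text
1.6 [ 428.9 -106.8  404.5] F [ 0.6  0.6 -0.4] ytilt 86.7 [[-0.998, 0.058, 0.001], [0.058, 0.998, 0.0], [-0.001, 0.0, -1.0]] -0.0001
tool shift mm [-20.1 -68.1   1.5]
```

Call:
step_arm(commands=[[0, [-16, -70, 0], 0], [0, [-16, -70, 0], 0], [0, [-16, -70, 100], 0], [0, [-16, -70, 170], 0], [0, [-16, -70, 170], 0], [0, [-16, -70, 170], 0]])

```text
t: 2.35
tool_pos: [0.4391, -0.1736, 0.2304]
tool_rot: [-0.089, -3.132, -0.008]
contact_force: [0.8, -0.3, -0.6]
opening: 0.0001
grip_force: 0.0
```

```bash
python3 s.py 445 -176 208; python3 - <<'E'
from h import *
a=eyes.get_image('top')[145:285,290:390,::-1]; b=eyes.get_image('scene')[175:305,265:405,::-1]
c=np.zeros((560,800,3),np.uint8);c[:560,:400]=cv2.resize(a,None,fx=4,fy=4,interpolation=2);c[:364,405:797]=cv2.resize(b,(392,364),interpolation=2)
cv2.imwrite('pics/c1.png',c)
E
```

```text
2.35 [ 439.1 -173.6  230.4] F [ 0.8 -0.3 -0.6] ytilt 86.8 [[-0.998, 0.057, -0.009], [0.057, 0.998, 0.005], [0.009, 0.005, -1.0]] 0.0001
tool shift mm [-6.2 -2.2 22.3]
```

View pics/c1.png

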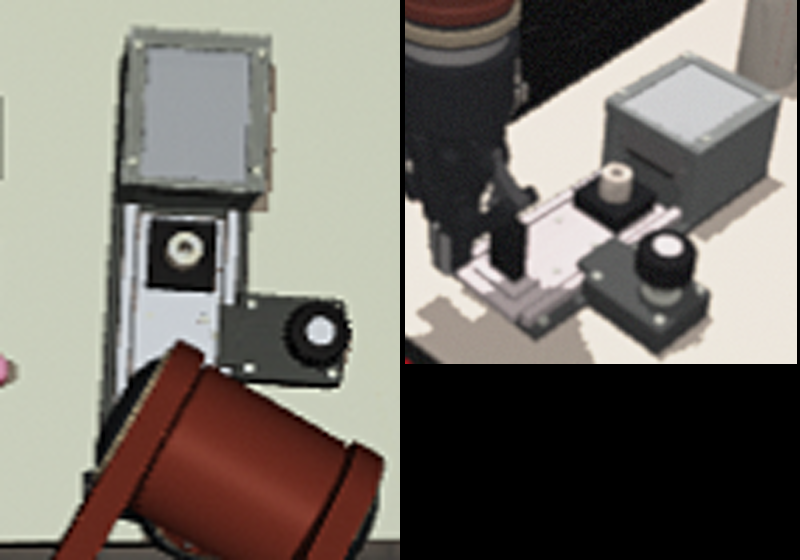

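The closed fingers now stand just behind the handle: in the scene crop the fingers are at about (440,255) and the handle at (508,245). I'll lower and approach gently.

Call:
step_arm(commands=[[0, [-8, -2, 20], 0], [0, [-14, -2, 22], 0], [0, [-14, -2, 22], 0], [0, [-18, -2, 22], 0], [0, [-22, -2, 22], 0], [0, [-26, -2, 22], 0], [0, [-30, -2, 22], 0], [0, [-30, -2, 22], 0]])

```text
t: 3.45
tool_pos: [0.4711, -0.1793, 0.2127]
tool_rot: [-0.09, -3.14, 0.0]
contact_force: [-0.4, -0.4, 0.0]
opening: 0.0002
grip_force: 0.0
```

```bash
python3 s.py
```

```text
3.45 [ 471.1 -179.3  212.7] F [-0.4 -0.4  0. ] ytilt 86.7 [[-0.998, 0.057, -0.0], [0.057, 0.998, -0.0], [0.0, -0.0, -1.0]] 0.0002
```

Call:
step_arm(commands=[[0, [-2, 0, 0], 0], [0, [-4, 0, 0], 0], [0, [-6, 0, 0], 0], [0, [-8, 0, 0], 0], [0, [-8, 0, 0], 0]])

```text
t: 4.08
tool_pos: [0.479, -0.1797, 0.2126]
tool_rot: [0.09, 3.14, -0.0]
contact_force: [-0.9, -0.1, -0.2]
opening: -0.0
grip_force: 0.4
```

Call:
step_arm(commands=[[0, [-2, 0, 0], 0], [0, [-4, 0, 0], 0], [0, [-6, 0, 0], 0], [0, [-6, 0, 0], 0]])

```text
t: 4.58
tool_pos: [0.485, -0.1801, 0.2127]
tool_rot: [0.09, 3.14, 0.0]
contact_force: [-1.0, -0.4, 0.2]
opening: -0.0003
grip_force: 0.4
```

```bash
python3 - <<'E'
from h import *
a=eyes.get_image('top')[185:235,310:390,::-1]; b=eyes.get_image('scene')[205:295,280:380,::-1]
c=np.zeros((560,800,3),np.uint8);c[:250,:400]=cv2.resize(a,None,fx=5,fy=5,interpolation=2);c[:360,400:]=cv2.resize(b,None,fx=4,fy=4,interpolation=2)
cv2.imwrite('pics/c2.png',c)
E
```

```text
(no output)
```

View pics/c2.png

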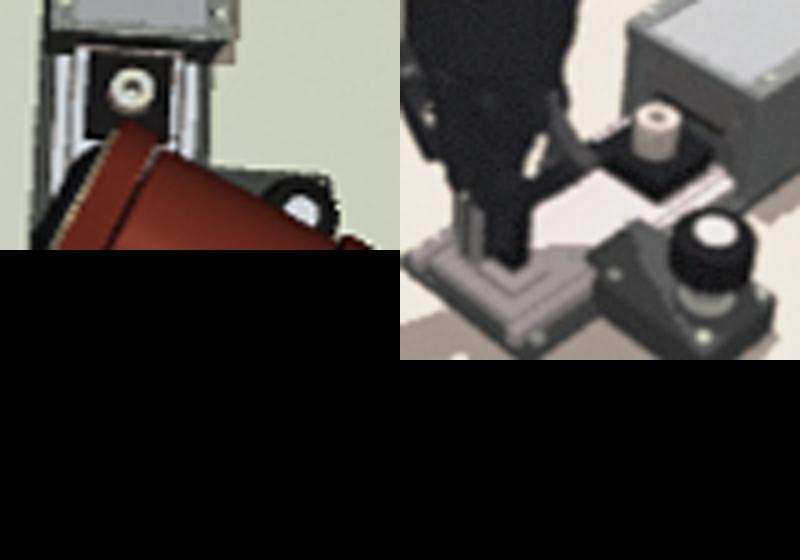

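The sample and nest moved forward from scene (340.6,235.7) to (344.2,233) and from top row 207 to 203, about 9 mm. That's well past the 2 mm play, so the shuttle is free and the knob stays untouched. I'll keep pushing.

Call:
step_arm(commands=[[0, [-4, 0, 0], 0], [0, [-8, 0, 0], 0], [0, [-12, 0, 0], 0], [0, [-16, 0, 0], 0], [0, [-20, 0, 0], 0], [0, [-24, 0, 0], 0], [0, [-28, 0, 0], 0], [0, [-32, 0, 0], 0], [0, [-36, 0, 0], 0], [0, [-40, 0, 0], 0], [0, [-40, 0, 0], 0]])

```text
t: 6.05
tool_pos: [0.5254, -0.1822, 0.2129]
tool_rot: [0.091, 3.139, 0.001]
contact_force: [0.6, 0.6, -0.3]
opening: -0.0
grip_force: 0.0
```

```bash
python3 - <<'E'
from h import *
a=eyes.get_image('top')[145:235,310:390,::-1]; b=eyes.get_image('scene')[195:295,280:400,::-1]
c=np.zeros((400,800,3),np.uint8);c[:360,:320]=cv2.resize(a,None,fx=4,fy=4,interpolation=2);c[:400,320:]=cv2.resize(b,None,fx=4,fy=4,interpolation=2)
cv2.imwrite('pics/c3.png',c)
E
```

```text
(no output)
```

View pics/c3.png

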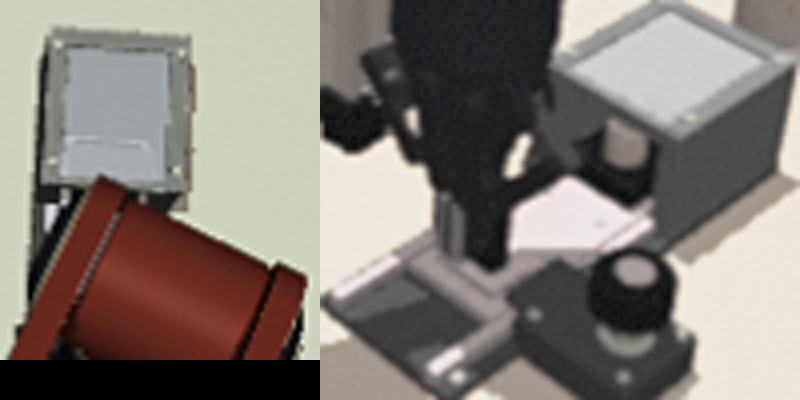

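The sample stands upright in the doorway at scene crop (625,145), and the flap is lifted, showing as a line through the roof window at (110,143). I'll push on.

Call:
step_arm(commands=[[0, [-4, 0, 0], 0], [0, [-8, 0, 0], 0], [0, [-12, 0, 0], 0], [0, [-16, 0, 0], 0], [0, [-20, 0, 0], 0], [0, [-24, 0, 0], 0], [0, [-28, 0, 0], 0], [0, [-32, 0, 0], 0], [0, [-36, 0, 0], 0], [0, [-40, 0, 0], 0], [0, [-43, 0, 0], 0], [0, [-43, 0, 0], 0]])

```text
t: 7.65
tool_pos: [0.568, -0.1848, 0.2126]
tool_rot: [0.091, 3.139, 0.0]
contact_force: [-0.3, -0.1, -0.3]
opening: -0.0001
grip_force: 0.0
```

Call:
step_arm(commands=[[0, [-1, 0, 0], 0], [0, [-2, 0, 0], 0], [0, [-3, 0, 0], 0], [0, [-4, 0, 0], 0], [0, [-4, 0, 0], 0]])

```text
t: 8.28
tool_pos: [0.5717, -0.185, 0.2126]
tool_rot: [-0.09, -3.14, -0.0]
contact_force: [-1.4, 0.5, -0.4]
opening: 0.0003
grip_force: 0.7
```

Call:
step_arm(commands=[[0, [-1, 0, 0], 0], [0, [-2, 0, 0], 0], [0, [-3, 0, 0], 0], [0, [-4, 0, 0], 0], [0, [-4, 0, 0], 0]])

```text
t: 8.9
tool_pos: [0.5746, -0.1852, 0.2126]
tool_rot: [-0.09, -3.134, -0.001]
contact_force: [-11.3, 1.9, 6.6]
opening: -0.0002
grip_force: 5.6
```

Call:
step_arm(commands=[[0, [-1, 0, 0], 0], [0, [-2, 0, 0], 0], [0, [-2, 0, 0], 0]])

```text
t: 9.28
tool_pos: [0.5755, -0.1853, 0.2125]
tool_rot: [-0.089, -3.129, -0.002]
contact_force: [-19.2, 1.7, 14.3]
opening: -0.0001
grip_force: 9.8
```

Dead stop: the force rises while the motion stalls, at about the predicted 576 mm. I'll back off, rise and look.

Call:
step_arm(commands=[[0, [10, 0, 0], 0], [0, [35, 0, 0], 0], [0, [35, 0, 0], 0], [0, [35, 0, -60], 0], [0, [60, 0, -120], 0], [0, [110, 20, -180], 0], [0, [110, 80, -180], 0], [0, [110, 140, -180], 0], [0, [110, 200, -180], 0], [0, [110, 260, -180], 0], [0, [110, 260, -180], 0]])

```text
t: 10.65
tool_pos: [0.4832, 0.0842, 0.3935]
tool_rot: [0.08, 3.138, 0.002]
contact_force: [-0.3, -0.5, 0.3]
opening: -0.0003
grip_force: 0.0
```

```bash
python3 s.py; python3 - <<'E'
from h import *
A=eyes.get_image('top')[:,:,::-1];B=eyes.get_image('scene')[:,:,::-1]
cv2.imwrite('pics/top4.png',A);cv2.imwrite('pics/scene4.png',B)
a=A[145:270,300:390]; b=B[185:305,265:405]
c=np.zeros((500,790,3),np.uint8);c[:500,:360]=cv2.resize(a,None,fx=4,fy=4,interpolation=2);c[:360,365:785]=cv2.resize(b,None,fx=3,fy=3,interpolation=2)
for k,(x0,x1,y0,y1) in enumerate([(130,300,220,280)]): c[375:495,365:705]=cv2.resize(A[y0:y1,x0:x1],(340,120))
cv2.imwrite('pics/c4.png',c)
E
```

```text
10.65 [483.2  84.2 393.5] F [-0.3 -0.5  0.3] ytilt 87.1 [[-0.999, 0.051, 0.002], [0.051, 0.999, 0.001], [-0.002, 0.001, -1.0]] -0.0003
```

View pics/c4.png

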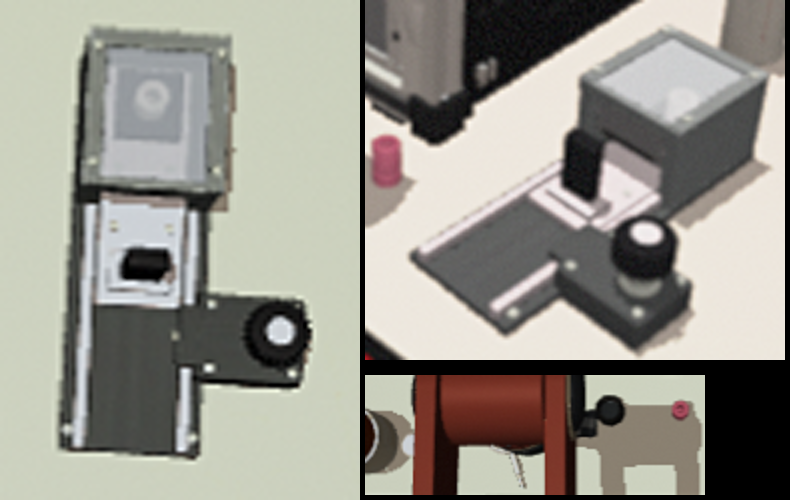

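```bash
python3 - <<'E'
from h import *
T=lambda u,v:('top',(300+(u-1.5)/4,145+(v-1.5)/4))
R=np.array([[np.cos(-.058),-np.sin(-.058)],[np.sin(-.058),np.cos(-.058)]]); t=np.array([634.4,-187.4])
f=lambda u,v,z:(R.T@(onz(*T(u,v),z)[:2]*1e3-t)).round(1)
print('start: handle',f(137,402,.07),'plate end',f(130,459,.016),'sample',f(145,248,.05),'nest front/back',f(145,221,.032),f(142,288,.032))
print('now: handle',f(146,248,.07),'plate end',f(136,305,.016),'sample',f(151,97,.05),'nest front/back',f(150,67,.032),f(150,138,.032))
E
```

```text
start: handle [-133.5    4.1] plate end [-164.7    1.7] sample [-32.9   1. ] nest front/back [-11.8  -0.2] [-55.7   0.1]
now: handle [-36.7   2.4] plate end [-64.5   1.9] sample [66.1  0.8] nest front/back [91.3  0.4] [43.5 -1.3]
```

```bash
python3 - <<'E'
from h import *
a=cv2.imread('pics/scene4.png')[190:265,325:405];b=cv2.imread('pics/scene0.png')[190:265,325:405]
cv2.imwrite('pics/c5.png',np.hstack([cv2.resize(x,(400,375),interpolation=2) for x in(b,a)]))
P=lambda x,y,z:((np.array([634.4,-187.4])+[x+.058*y,y-.058*x]).tolist()+[z])
p=proj('scene',np.array([P(0,29,64),P(0,-29,64),P(0,-29,34),P(0,29,34)])/1e3); print(((p-[325,190])*5+[400,0]).round())
E
```

```text
[[477. 140.]
 [588. 203.]
 [579. 261.]
 [471. 197.]]
```

View pics/c5.png

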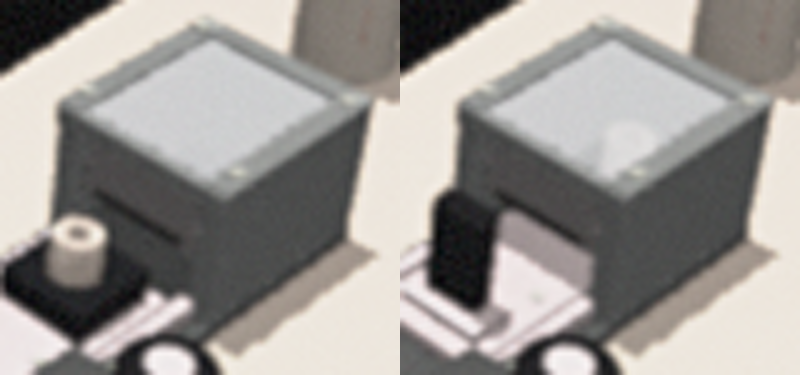

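The doorway looks the same as at the start, with the same dark line at (500–585,190–240), so the flap hangs shut. The sample stands behind it under the roof window at (630,140). Measured travel is about 100 mm, and the loupe hasn't moved from top (252,237).

```bash
python3 -c "
from station import finish_job
print(finish_job())"
```

```text
the job is handed in; nothing more can be done
None
```

The job is handed in: the shuttle was free, so I left the knob alone and pushed it about 100 mm to its end stop, with the sample standing in its nest inside the hood and the flap shut behind it.

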